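# Clamp the glued sauna brush holder

### The job

Take the freshly glued spruce brush holder, the open-topped little box with the taller back board, out of the repair crate and stand it upright on the shelf between the jaws of the one-hand bar clamp lying there, its two side cheeks facing the jaws. Then pump the clamp's trigger against its handle, letting it spring out between pulls, until the jaws have taken hold of the cheeks, firmly but without crushing the thin wood: squeeze with a light 15 to 25 N. Finish while holding, your fingers still squeezing trigger and handle, the clamp lying flat and all the other things left where they are.

Things in the scene. Friction and masses are not known exactly. Their poses are not given: they have to be found in the camera images.
- holder: Brush holder of pale spruce, about 0.09 kg: open-topped box 62 mm wide (x), 58 deep (y), 80 high, walls 9; a back board 44 wide on its +y side rises to 100 and has a dark hole. The glued side cheeks are the outer faces at x = -31 and +31, to be pressed by the jaws. Origin: middle of the underside. Stands in the crate; grip across the cheeks, 62 above the underside: fingertips then clear the clamp.
- clamp: One-hand bar clamp, loose, 0.7 kg, lying flat, 32 mm thick. Origin under its housing on the bar's line; x along the bar towards the end jaw, y from handle side (handle and trigger, towards the robot) to jaw side. The bar runs through the housing and 80 mm out behind. The trigger draws the bar and end jaw to -x. Squeezed, the loose clamp slides some cm on the shelf, taking the holder along; let it.
- squeeze_point (a point): Middle between the outer faces of handle and trigger, fixed in the clamp at (-7, -78, 16) mm. Here the pair is 62 mm wide along the clamp's x with the trigger out, about 34 mm with it fully in. Squeeze here from above, fingers closing along the clamp's x, by shutting and opening the gripper. Axes as the clamp's.
- handle: Pistol handle of the clamp, a grey bar 22 mm thick, 28 mm high and 112 mm long, running along the clamp's y, outer face at x = -38 mm, at the bar-tail side of the trigger. Its origin is that of the clamp.
- trigger_lever: Dark steel trigger lever beside the handle, 12 mm thick, 24 mm high, 82 mm long; outer face at clamp x = +24 mm at the squeeze point when out. Its origin is the trigger's pivot at clamp (8, 32, 16) mm, 110 mm from the squeeze point.
- trigger (a joint): Trigger angle, rad: 0 out (it springs out by itself, 1 to 2 N at the squeeze point), 0.255 fully in against the handle. Pulling draws the end jaw in by two teeth, about 10 mm, a full pull; let out, the bar stays (it can slip back up to 5 mm once it grips). When the jaws grip, the trigger stops part way; the jaw force is then 1.2 to 1.9 times the finger squeeze.
- bar (a joint): How far the bar and end jaw have been drawn in, m: the gap between the two jaw faces is 105 mm minus this. At the start 4 to 22 mm. It moves inward only. With the holder between, the jaws touch at about 43 mm.
- pad (a joint): How far the rubber pad of the end jaw is pressed in, m: 0 when nothing is gripped, 1 mm per 10 N of jaw force, stop at 6 mm.
- body_jaw: Rubber-faced pad of the fixed jaw, 42 mm long (clamp y 54 to 96 mm), 30 mm high. Its origin is that of the clamp.
- body_jaw_face (a point): Centre of the body jaw's face, at clamp (36, 75, 16) mm; the face looks to the clamp's +x. Axes as the clamp's.
- end_jaw: End jaw on the bar's far end, carrying a rubber pad of 42 mm by 30 mm that faces the body jaw. Its origin is that of the clamp, shifted to -x by the bar's travel.
- end_jaw_face (a point): Centre of the end jaw's pad face, at clamp (141 mm minus bar travel, 75, 16) mm; the face looks to the clamp's -x. Axes as the clamp's.
- crate: Low open slatted spruce crate, fixed for the run, 276 mm (x) by 356 mm (y), 68 mm high, 8 mm floor, 8 mm walls; origin under its middle. Holds the brush holder and four other things, each in one of five places at crate (+-55, +-100) and (-55, 0) mm.
- offcut: Solid pale spruce offcut 62 x 58 x 38 mm, no hollow, in the crate. Leave it. Origin under its middle.
- beaker: Round turned wooden beaker, 56 mm across, 68 mm high, in the crate. Leave it. Origin under its middle.
- soap_dish: Flat wooden soap dish 90 x 60 x 26 mm, in the crate. Leave it. Origin under its middle.
- glue_bottle: White glue bottle with a pointed nozzle, 36 mm across, 100 mm high, in the crate. Leave it. Origin under its middle.
- bucket_lid: Red plastic bucket lid lying flat, 200 mm across. Leave it.
- ladle: Stainless sauna ladle with a wooden grip, 355 mm long, bowl 88 mm across. Leave it. Origin under the bowl.
- crock: Lidded white ceramic crock with a wire bail handle, 136 mm across, 154 mm high. Leave it.
- dispenser: White plastic push dispenser, 70 mm across, 168 mm high. Leave it.
Mind the look-alikes: they are no part of the job. Leave any green or red look-alike of the holder alone.

How it is judged:
By the outcome, as a careful person would: the job done as asked, in the order asked, and still so for the second after the job is handed in, while the arm keeps its last pose, push and grip.
It also fails if it takes over 64 s, if anything falls off the work surface, if the arm or the gripper's body presses on something with over 40 N, if the wrist force passes 120 N, or if a joint passes its speed limit or range.

### The arm

A 7-joint arm with a two-finger parallel gripper is mounted at the origin on the work surface. World frame = base frame: x ahead of the robot, y to its left, z up, the work surface at z = 0. Lengths are in m, angles in rad, forces in N, time in s.
With the tool pointing down it reaches from about 0.425 to 0.925 m from the base axis. Payload 6.8 kg.
Tool frame: the origin (TCP) lies on the centre line of the jaws, within the pads' length; the fingertips stand bot.tip_reach ahead of it and the grasp point (between the pads) lies 3 mm ahead of it (bot.tip_reach is the distance from the TCP to the fingertips, in m); z points along the fingers, y is the line along which they close (so a half turn about z gives the same grasp; the last joint's range is limited). The gripper opens to 85 mm and grips with 20 to 120 N. Pads are 22 mm wide; open, the fingers measure 114 mm over their backs; the gripper's body (76 mm by 85 mm) begins 54 mm behind the grasp point. The pads swing forward as they close: fully open they stand 13 mm farther back than shut.
Start: joints at [-1.433, 0.477, 0.022, 1.555, -0.011, 1.109, -0.083], TCP at [0.164, 0.655, 0.253] pointing down, gripper open.
Joint ranges: [-2.96, 2.96], [-0.34, 2.1], [-1.41, 1.46], [0.24, 2.44], [-1.37, 4.51], [0.17, 1.92], [-2.96, 2.96]. Speed limits (rad/s): [2.39, 2.39, 3.14, 3.14, 3.14, 3.14, 3.14].

### API

Orientations are given as a unit quaternion [w, x, y, z].
In Python, from station import bot gives the robot as it stands.
- The arm moves only by the tool jog_arm, never from a script. Its argument "deltas" is a list of rows, each a list of 7 numbers: the shift along the world's x, y, z in m, then the turn, a rotation vector about the world's x, y, z in rad, then the opening, from 0 (shut) to 1 (fully open). In form: [[x, y, z, rx, ry, rz, grip], ...]. A call has 1 to 10 rows; each row shifts and turns the commanded pose from where the row before left it; what a row does not reach is not made up. A row lasts 1/10 s, in which the tool goes at most 50 mm and 8.59 degrees, less where a joint would pass 70% of its speed; a pose out of reach is approached as far as the arm can. A call with a gripper value outside its range is refused whole. The fingers move at their own pace and stop on an object; "newtons" is the grip in N (left out, the last holds). Time passes only in rows, so rows that do not move let the fingers close. It gives the time, the measured TCP pose, the force, the opening and the grip force at its end, in the units of the state.
- bot.get_obs(): the state, without advancing time (a new reading comes with each control period).
- bot.read_camera(name): name is "side" or "top" or "wrist"; returns a dict with "img" (384x512x3 uint8, red, green, blue), "K" (3x3 intrinsics, pixels), "eye" and "attitude" of the camera in the world. Camera axes: x right, y down, z forward; pixel columns grow to the right and rows downward; lengths in m; the calibration is good to about 2 mm. A picture is of the moment at which its call begins. There is no depth.
- bot.hand_in(): hands the job in; it is judged then, once.
The state is a dict: "t": time; "q": joint angles; "joint_vel": joint speeds; "joint_torque": joint torques, N m; "eef_pos": TCP position; "tool_rot": TCP orientation; "contact_force": force on the tool from outside, world axes, zero at the start; "torque": the same for the moment, N m; "gripper_width": opening from 0.0 (shut) to 1.0 (fully open); "grasp_force": force on a finger pad.
Only numpy, scipy, OpenCV 4.12 (cv2) and the standard library are available. Lean on these libraries where they do the work, as an engineer would, in place of code of your own. Each camera call takes 0.05 s, during which the arm holds its last target. There are 200 camera calls.

## Working session

There is one attempt and no reset: what is moved stays moved. The work goes in short steps, Python scripts to look and compute and a tool call to move; the robot and the scene stay as the last step left them, time stands still between calls to the robot, and variables do not carry over. Pictures are saved under pics/ and viewed, at most 10 in all, crops included, and the job is handed in when it is done.

Besides the shell and the picture viewer there is one more tool, called as a command line: name --pt "numbers of a row" for each row, then --argument value for the rest. jog_arm: Moves the arm, as the interface text tells. Its arguments: {"type":"object","properties":{"deltas":{"type":"array"},"newtons":{"type":"number"}},"required":["deltas"]}

```bash
mkdir -p pics; ls; cat > h.py <<'E'
from station import bot
import numpy as np, cv2
from scipy.spatial.transform import Rotation as R
def shot(n,f):
    c=bot.read_camera(n); cv2.imwrite(f'pics/{f}.png',c['img'][:,:,::-1]); np.savez(f'pics/{f}.npz',K=c['K'],eye=c['eye'],att=c['attitude']); return c
def rot(a):
    a=np.asarray(a); return a if a.shape==(3,3) else R.from_quat(np.r_[a[1:],a[0]]).as_matrix()
def pix2w(f,uv,z):
    c=np.load(f'pics/{f}.npz'); d=rot(c['att'])@np.linalg.inv(c['K'])@np.r_[uv,1.]
    return c['eye']+d*(z-c['eye'][2])/d[2]
def w2pix(f,p):
    c=np.load(f'pics/{f}.npz'); q=c['K']@(rot(c['att']).T@(np.asarray(p)-c['eye'])); return q[:2]/q[2]
E
python3 - <<'E'
from h import *
a=shot('top','top0'); b=shot('side','side0')
print(a['K'],a['eye'],a['attitude'],b['eye'],b['attitude'],bot.tip_reach); print(bot.get_obs())
im=np.hstack([a['img'],b['img']])[:,:,::-1]
cv2.imwrite('pics/t2.png',cv2.resize(a['img'][:,:,::-1],(800,600)))
cv2.imwrite('pics/s2.png',cv2.resize(b['img'][:,:,::-1],(800,600)))
E
```

```text
pics
[[359.55006639   0.         258.40716274]
 [  0.         359.55006639 191.61676223]
 [  0.           0.           1.        ]] [ 0.41894704 -0.06344317  1.18465144] [-0.04781013  0.71058192 -0.70127582  0.03161903] [0.46958869 0.80028354 0.6101123 ] [ 0.01494498 -0.02126024  0.88151094 -0.47144789] 0.022
{'t': 0.1, 'q': array([-1.43310008,  0.47772583,  0.02233016,  1.55635363, -0.01148988,
        1.10929261, -0.08309486]), 'joint_vel': array([ 0.00052391, -0.00179524,  0.00089358, -0.00284313,  0.00079847,
        0.00276165, -0.00118739]), 'joint_torque': array([ 4.85429628e-03, -5.97764111e+01,  1.61395557e+00, -2.81953043e+01,
        1.28432052e-02,  5.08487632e-03, -9.76160123e-06]), 'eef_pos': array([0.16412923, 0.65422846, 0.2524166 ]), 'tool_rot': array([-3.95762516e-05,  1.22568713e-01,  9.92459686e-01, -8.24729986e-04]), 'contact_force': array([ 0.52354163, -0.14673461, -0.72426768]), 'torque': array([0.03229704, 0.00892711, 0.05180478]), 'grasp_force': 0.0, 'gripper_width': 1.0023944542536192}
```

View pics/t2.png

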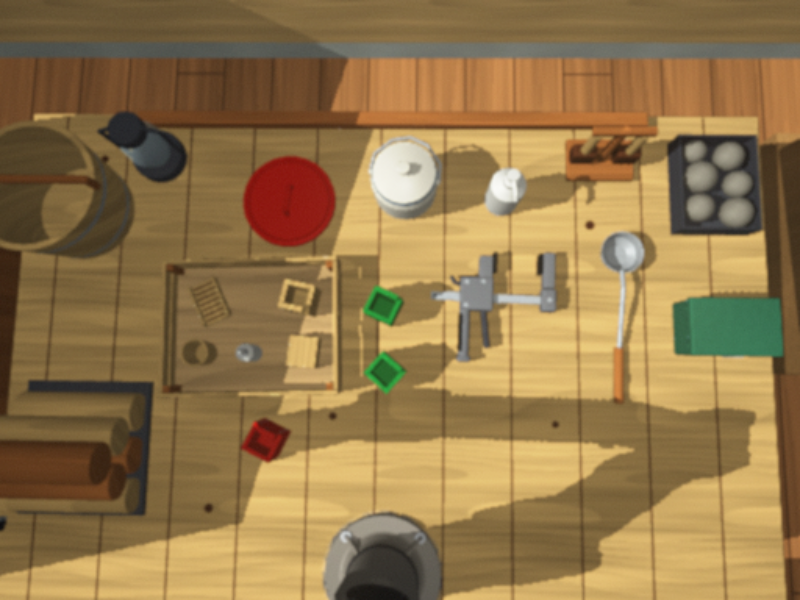

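View pics/s2.png

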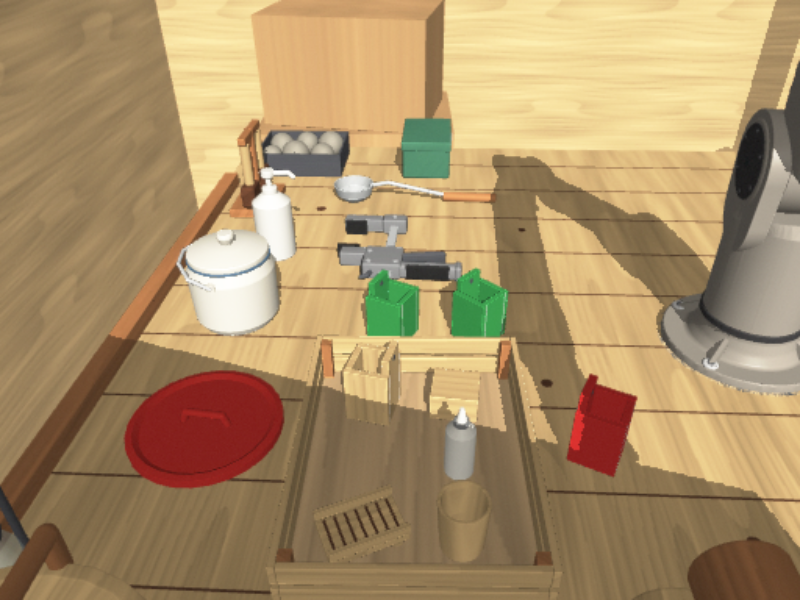

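Possible takes for the holder in the top view (800x600): pale open box in the crate (297,296), offcut (303,350), beaker (198,352), green look-alikes (383,305) and (384,372), red look-alike (265,440). I choose (297,296) because it is pale, open and hollow. The clamp housing is at (478,292) with its jaws towards world +x. Next is a close crop.

```bash
python3 - <<'E'
from h import *
t=cv2.imread('pics/top0.png'); s=cv2.imread('pics/side0.png')
a=cv2.resize(t[165:225,165:225],(400,400),interpolation=cv2.INTER_CUBIC)   # x6.667
b=cv2.resize(s[205:285,205:285],(400,400),interpolation=cv2.INTER_CUBIC)  # x5
c=np.hstack([a,b]); cv2.imwrite('pics/c1.png',c)
k=cv2.resize(t[155:240,275:375],(800,600)[:1]+(680,),interpolation=cv2.INTER_CUBIC)
k=cv2.resize(t[157:232,272:372],(800,600),interpolation=cv2.INTER_CUBIC) # x8
cv2.imwrite('pics/c2.png',k)
print(w2pix('top0',[0,0,0])*1.5625, pix2w('top0',[297/1.5625,296/1.5625],.088), pix2w('top0',[478/1.5625,292/1.5625],.032))
E
```

```text
[382.28158418 571.76999753] [0.54681856 0.17355954 0.088     ] [ 0.5660744  -0.18897002  0.032     ]
```

View pics/c1.png

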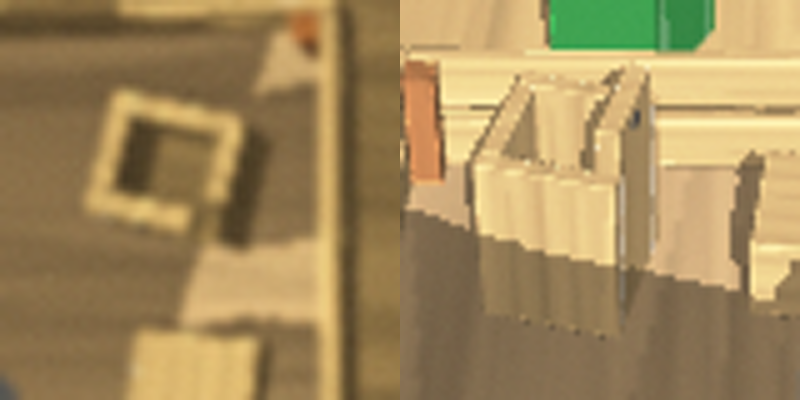

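View pics/c2.png

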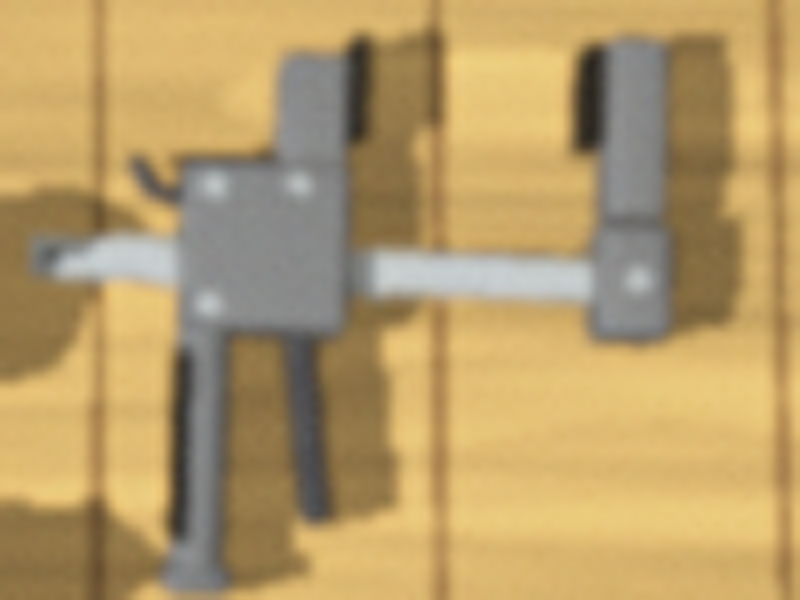

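The left crop (6.67x) shows the hollow holder with rim corners at about (118,92), (242,115) and (88,208). The right crop shows its taller back board with the dark hole at (635,115), on the robot side (world -x), so this is the holder. In the clamp crop (8x) the body jaw face is at (368,90), the end jaw face at (577,100), and the bar runs (180,262) to (590,278).

```bash
python3 - <<'E'
from h import *
p=lambda u,v,z:pix2w('top0',[165+u/6.667-.5+.5/6.667,165+v/6.667-.5+.5/6.667],z)
A,B,C=p(118,92,.088),p(242,115,.088),p(88,208,.088)
print(A,B,C,np.linalg.norm(A-B),np.linalg.norm(A-C))
print('yaw',np.degrees(np.arctan2(*(A-B)[1::-1])),'ctr',(B+C)/2)
q=lambda u,v,z:pix2w('top0',[272+u/8-.44,157+v/8-.44],z)
b=q(368,90,.031);e=q(577,100,.031);print('jaws',b,e,np.linalg.norm(b-e))
a1,a2=q(180,262,.02),q(590,278,.02);print('bar',a1,a2,np.degrees(np.arctan2(*(a2-a1)[1::-1])))
print('handle end',q(200,585,.03))
E
```

```text
[0.5810404  0.19908553 0.088     ] [0.57091027 0.14090272 0.088     ] [0.5267215  0.21094378 0.088     ] 0.05905809079632483 0.055598206876673
yaw 80.12331421023937 ctr [0.54881589 0.17592325 0.088     ]
jaws [ 0.6289596  -0.22673743  0.031     ] [ 0.62573716 -0.31095903  0.031     ] 0.08428322329322283
bar [ 0.55918376 -0.15176669  0.02      ] [ 0.55460567 -0.31767957  0.02      ] -91.58058352457009
handle end [ 0.42848339 -0.15938892  0.03      ]
```

jog_arm --pt "0.02 -0.024 0 0 0 0.0035 1" --pt "0.02 -0.024 0 0 0 0.0035 1" --pt "0.02 -0.024 0 0 0 0.0035 1" --pt "0.02 -0.024 0 0 0 0.0035 1" --pt "0.02 -0.024 0 0 0 0.0035 1" --pt "0.02 -0.024 0 0 0 0.0035 1" --pt "0.02 -0.024 0 0 0 0.0035 1" --pt "0.02 -0.024 0 0 0 0.0035 1" --pt "0.02 -0.024 0 0 0 0.0035 1" --pt "0.02 -0.024 0 0 0 0.0035 1" --newtons 30

```text
t: 1.1
eef_pos: [0.3648, 0.4134, 0.253]
tool_rot: [-0.0, 0.105, 0.994, -0.0]
contact_force: [0.5, 0.0, 1.1]
gripper_width: 1.002
grasp_force: 0.0
```

jog_arm --pt "0.019 -0.024 0 0 0 0.0035 1" --pt "0.019 -0.024 0 0 0 0.0035 1" --pt "0.019 -0.024 0 0 0 0.0035 1" --pt "0.019 -0.024 0 0 0 0.0035 1" --pt "0.019 -0.024 0 0 0 0.0035 1" --pt "0.019 -0.024 0 0 0 0.0035 1" --pt "0.019 -0.024 0 0 0 0.0035 1" --pt "0.019 -0.024 0 0 0 0.0035 1" --pt "0.019 -0.024 0 0 0 0.0035 1" --pt "0 0 0 0 0 0 1"

```text
t: 2.1
eef_pos: [0.5376, 0.1938, 0.2532]
tool_rot: [0.001, 0.093, 0.996, -0.001]
contact_force: [-0.8, -0.8, 0.5]
gripper_width: 1.0
grasp_force: 0.0
```

```bash
python3 - <<'E'
from h import *
o=bot.get_obs(); print(o['t'],o['eef_pos'],o['tool_rot'])
M=rot(o['tool_rot']); print(np.degrees(np.arctan2(M[1,1],M[0,1])))
c=shot('wrist','w1'); print(c['eye'],rot(c['attitude']))
h=np.array([.549,.176]);a=np.radians(80)
im=cv2.resize(c['img'][:,:,::-1],(800,600))
for x,y,z in [(-31,-29,88),(31,-29,88),(31,29,88),(-31,29,88),(22,29,108),(-22,29,108)]:
    w=np.r_[h+np.array([[np.cos(a),-np.sin(a)],[np.sin(a),np.cos(a)]])@[x/1e3,y/1e3],z/1e3]
    u=w2pix('w1',w)*1.5625; print(u); cv2.circle(im,tuple(int(v) for v in u),3,(255,0,0),-1)
cv2.imwrite('pics/w1v.png',im)
E
```

```text
2.1 [0.53757905 0.19382336 0.25315051] [ 6.06394683e-04  9.30361982e-02  9.95661913e-01 -1.11900476e-03]
79.32330227851959
[0.45389402 0.21025084 0.37427661] [[ 0.18523685  0.92861888  0.3214876 ]
 [ 0.98269301 -0.17460286 -0.06187314]
 [-0.00132391  0.3273848  -0.94489017]]
[312.99683071 365.61981945]
[417.13042594 364.5531146 ]
[417.61217169 269.48345264]
[306.7500278  270.72152263]
[402.19180612 278.85459794]
[318.10666159 279.78611215]
```

View pics/w1v.png

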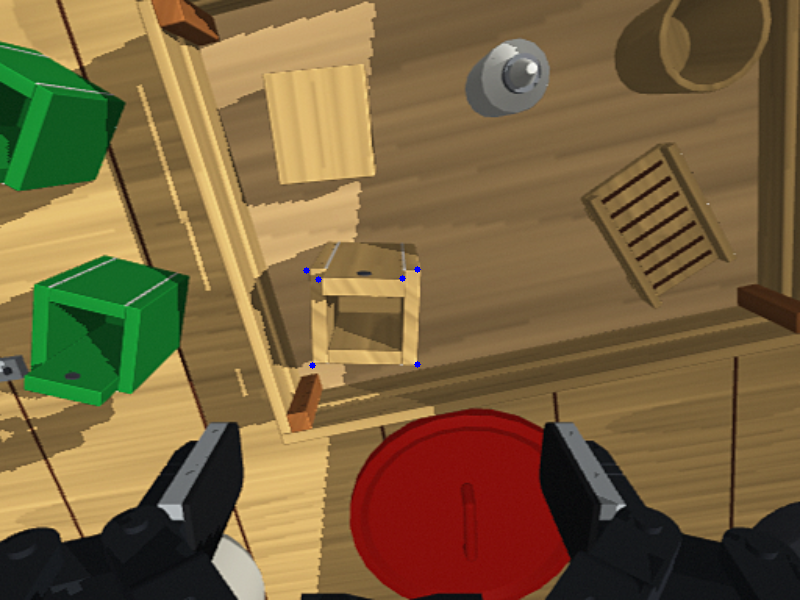

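The wrist view shows the holder at about (365,315), with the projected rim corners (313,365) and (417,364) falling on it, so (0.549, 0.176) at yaw 80° holds.

```bash
python3 - <<'E'
from h import *
p=lambda u,v,z:pix2w('top0',[165+u/6.667-.43,165+v/6.667-.43],z)
print('wall',p(318,150,.068), p(322,320,.068)); print(pix2w('w1',[264/1.5625,320/1.5625],.068))
E
```

```text
wall [0.55747026 0.10817969 0.068     ] [0.47747784 0.10399345 0.068     ]
[0.54485398 0.11296593 0.068     ]
```

jog_arm --pt "0.006 -0.009 -0.02 0 0 0.006 0.88" --pt "0.0055 -0.009 -0.03 0 0 0.006 0.88" --pt "0 0 -0.03 0 0 0 0.88" --pt "0 0 0 0 0 0 0.88"

```text
t: 2.55
eef_pos: [0.5434, 0.1808, 0.1694]
tool_rot: [-0.004, 0.083, 0.997, -0.002]
contact_force: [0.3, 0.3, 1.1]
gripper_width: 0.881
grasp_force: 0.0
```

jog_arm --pt "0.0055 -0.005 -0.02 0 0 0 0.88" --pt "0 0 -0.025 0 0 0 0.88" --pt "0 0 -0.025 0 0 0 0.88" --pt "0 0 -0.02 0 0 0 0.88" --pt "0 0 -0.006 0 0 0 0.88" --pt "0 0 0 0 0 0 0.88" --pt "0 0 0 0 0 0 0.88"

```text
t: 3.25
eef_pos: [0.553, 0.1765, 0.0787]
tool_rot: [0.001, 0.083, 0.997, 0.001]
contact_force: [0.1, -0.2, 0.4]
gripper_width: 0.879
grasp_force: 0.0
```

jog_arm --pt "-0.003 0 -0.005 0 0 0 0.88" --pt "0 0 0 0 0 0 0.88" --pt "0 0 0 0 0 0 0.3" --pt "0 0 0 0 0 0 0.3" --pt "0 0 0 0 0 0 0.3" --pt "0 0 0 0 0 0 0.3" --pt "0 0 0 0 0 0 0.3" --pt "0 0 0 0 0 0 0.3" --newtons 25

```text
t: 4.05
eef_pos: [0.5495, 0.1758, 0.0729]
tool_rot: [0.0, 0.084, 0.996, 0.0]
contact_force: [-1.0, -1.0, 6.0]
gripper_width: 0.729
grasp_force: 27.7
```

jog_arm --pt "0 0 0.01 0 0 0 0.3" --pt "0 0 0.02 0 0 0 0.3" --pt "0 0 0.03 0 0 0 0.3" --pt "0 0 0.03 0 0 0 0.3" --pt "0 0 0.03 0 0 0 0.3" --pt "0 0 0.03 0 0 0 0.3" --pt "0 0 0.01 0 0 0 0.3"

```text
t: 4.75
eef_pos: [0.5507, 0.176, 0.2359]
tool_rot: [0.002, 0.084, 0.996, 0.001]
contact_force: [0.6, -0.6, -1.3]
gripper_width: 0.728
grasp_force: 27.5
```

```bash
python3 - <<'E'
from h import *
o=bot.get_obs();print(o['t'],o['eef_pos'],o['grasp_force'],o['gripper_width'],o['contact_force'])
f=lambda u,v,z:pix2w('top0',[u/1.5625,v/1.5625],z)
print('disp base near edge',f(502,214,0),'crock near edge',f(405,217,0), 'disp shoulder',f(505,205,.09))
E
```

```text
4.75 [0.55071595 0.17599327 0.23588145] 27.46456486875104 0.727542036299688 [ 0.55291426 -0.60910487 -1.33474725]
disp base near edge [ 0.73988495 -0.24400491  0.        ] crock near edge [ 0.73148912 -0.0353938   0.        ] disp shoulder [ 0.7339045  -0.23633302  0.09      ]
```

jog_arm --pt "0.0042 -0.0245 0 0 0 0.0076 0.3" --pt "0.0042 -0.0245 0 0 0 0.0076 0.3" --pt "0.0042 -0.0245 0 0 0 0.0076 0.3" --pt "0.0042 -0.0245 0 0 0 0.0076 0.3" --pt "0.0042 -0.0245 0 0 0 0.0076 0.3" --pt "0.0042 -0.0245 0 0 0 0.0076 0.3" --pt "0.0042 -0.0245 0 0 0 0.0076 0.3" --pt "0.0042 -0.0245 0 0 0 0.0076 0.3" --pt "0.0042 -0.0245 0 0 0 0.0076 0.3" --pt "0.0042 -0.0245 0 0 0 0.0076 0.3"

```text
t: 5.75
eef_pos: [0.5908, -0.0703, 0.2315]
tool_rot: [-0.001, 0.046, 0.999, -0.0]
contact_force: [0.4, -0.1, -1.4]
gripper_width: 0.727
grasp_force: 27.5
```

jog_arm --pt "0.0042 -0.0245 0 0 0 0.0076 0.3" --pt "0.0042 -0.0245 0 0 0 0.0076 0.3" --pt "0.0042 -0.0245 0 0 0 0.0076 0.3" --pt "0.0042 -0.0245 0 0 0 0.0076 0.3" --pt "0.0042 -0.0245 0 0 0 0.0076 0.3" --pt "0.0042 -0.0245 0 0 0 0.0076 0.3" --pt "0.0042 -0.0245 0 0 0 0.0076 0.3" --pt "0.004 -0.0235 0 0 0 0.007 0.3" --pt "0 0 0 0 0 0 0.3" --pt "0 0 0 0 0 0 0.3"

```text
t: 6.75
eef_pos: [0.624, -0.2644, 0.2313]
tool_rot: [-0.001, 0.016, 1.0, 0.0]
contact_force: [-0.7, 1.1, -0.3]
gripper_width: 0.724
grasp_force: 27.5
```

```bash
python3 - <<'E'
from h import *
o=bot.get_obs();print(o['t'],o['eef_pos'],o['grasp_force'])
M=rot(o['tool_rot']); print(np.degrees(np.arctan2(M[1,1],M[0,1])),M[:,2])
c=shot('wrist','w2')
im=cv2.resize(c['img'][:,:,::-1],(800,600))
a=np.radians(-91.9);Rz=np.array([[np.cos(a),-np.sin(a)],[np.sin(a),np.cos(a)]]);O=np.array([.555,-.1885])
for x,y,z in [(36,54,31),(36,96,31),(120,54,31),(120,96,31),(-38,-78,28),(-16,-78,28),(24,-78,28),(-49,-78,28)]:
    u=w2pix('w2',np.r_[O+Rz@[x/1e3,y/1e3],z/1e3])*1.5625; cv2.circle(im,tuple(int(v) for v in u),3,(0,0,255),-1)
cv2.imwrite('pics/w2v.png',im)
E
```

```text
6.75 [ 0.62404722 -0.2643763   0.23133705] 27.47209208060667
88.14603060571324 [-1.56887299e-03  6.59818235e-04 -9.99998552e-01]
```

View pics/w2v.png

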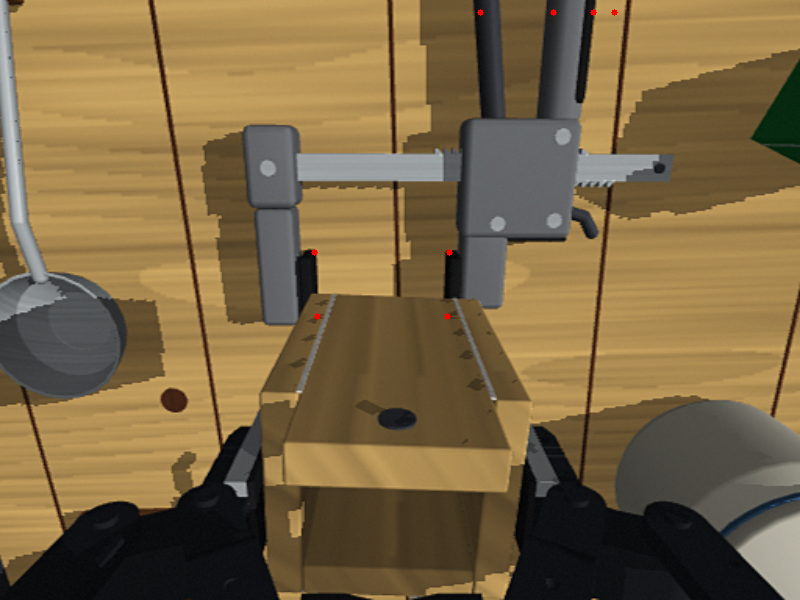

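The wrist view shows the projected jaw-pad points on the real pad faces (about 318 and 447 px across), with the bar level in the image. The held holder's underside edge (310..455, 294) is square to it and centred in the gap, so I lower it.

jog_arm --pt "0.004 -0.002 -0.02 0 0 0 0.3" --pt "0 0 -0.03 0 0 0 0.3" --pt "0 0 -0.03 0 0 0 0.3" --pt "0 0 -0.03 0 0 0 0.3" --pt "0 0 -0.02 0 0 0 0.3" --pt "0 0 -0.01 0 0 0 0.3" --pt "0 0 0 0 0 0 0.3" --pt "0 0 0 0 0 0 0.3"

```text
t: 7.6
eef_pos: [0.6293, -0.2659, 0.0933]
tool_rot: [0.001, 0.015, 1.0, -0.0]
contact_force: [-0.7, -1.2, -1.1]
gripper_width: 0.725
grasp_force: 27.5
```

jog_arm --pt "0 0 -0.012 0 0 0 0.3" --pt "0 0 -0.01 0 0 0 0.3" --pt "0 0 0 0 0 0 0.3" --pt "0 0 0 0 0 0 0.3"

```text
t: 8.0
eef_pos: [0.6284, -0.2662, 0.0699]
tool_rot: [-0.0, 0.016, 1.0, 0.0]
contact_force: [-0.1, -0.5, -1.0]
gripper_width: 0.727
grasp_force: 27.5
```

jog_arm --pt "0 0 -0.003 0 0 0 0.3" --pt "0 0 -0.002 0 0 0 0.3" --pt "0 0 0 0 0 0 0.3"

```text
t: 8.3
eef_pos: [0.6285, -0.2662, 0.0651]
tool_rot: [-0.0, 0.016, 1.0, 0.0]
contact_force: [0.8, 0.4, -0.8]
gripper_width: 0.727
grasp_force: 27.5
```

jog_arm --pt "0 0 -0.001 0 0 0 0.3" --pt "0 0 -0.001 0 0 0 0.3" --pt "0 0 0 0 0 0 0.3"

```text
t: 8.6
eef_pos: [0.6287, -0.2663, 0.0649]
tool_rot: [0.0, 0.016, 1.0, 0.0]
contact_force: [-4.2, 1.3, 9.1]
gripper_width: 0.731
grasp_force: 28.3
```

jog_arm --pt "0 0 0.001 0 0 0 0.8" --pt "0 0 0 0 0 0 0.9" --pt "0 0 0 0 0 0 0.95" --pt "0 0 0.01 0 0 0 0.95" --pt "0 0 0.02 0 0 0 0.95" --pt "0 0 0.03 0 0 0 0.95" --pt "0 0 0.03 0 0 0 0.95" --pt "0 0 0.03 0 0 0 0.95" --pt "0 0 0.01 0 0 0 1"

```text
t: 9.5
eef_pos: [0.6303, -0.2673, 0.1987]
tool_rot: [0.003, 0.016, 1.0, -0.001]
contact_force: [0.1, -0.9, -0.9]
gripper_width: 1.0
grasp_force: 0.0
```

jog_arm --pt "-0.02 0.012 0 0 0 0 1" --pt "-0.03 0.018 0 0 0 0 1" --pt "-0.03 0.018 0 0 0 0 1" --pt "-0.03 0.018 0 0 0 0 1" --pt "-0.03 0.018 -0.02 0 0 0 1" --pt "-0.01 0.004 -0.03 0 0 0 1" --pt "0 0 0 0 0 0 1" --pt "0 0 0 0 0 0 1"

```text
t: 10.3
eef_pos: [0.4791, -0.1786, 0.1447]
tool_rot: [-0.0, 0.016, 1.0, -0.0]
contact_force: [0.7, -0.4, -0.1]
gripper_width: 0.999
grasp_force: 0.0
```

```bash
python3 - <<'E'
from h import *
o=bot.get_obs();print(o['t'],o['eef_pos'],o['tool_rot'])
c=shot('wrist','w3')
im=cv2.resize(c['img'][:,:,::-1],(800,600))
a=np.radians(-91.9);Rz=np.array([[np.cos(a),-np.sin(a)],[np.sin(a),np.cos(a)]]);O=np.array([.555,-.1885])
for x,y,z in [(-38,-78,28),(-38,-40,28),(24,-78,28),(36,54,31),(120,54,31),(0,0,32)]:
    u=w2pix('w3',np.r_[O+Rz@[x/1e3,y/1e3],z/1e3])*1.5625; cv2.circle(im,tuple(int(v) for v in u),3,(0,0,255),-1)
cv2.imwrite('pics/w3v.png',im)
E
```

```text
10.3 [ 0.4790924  -0.17858899  0.1446572 ] [-1.31984416e-04  1.56519289e-02  9.99877487e-01 -1.02480607e-04]
```

View pics/w3v.png

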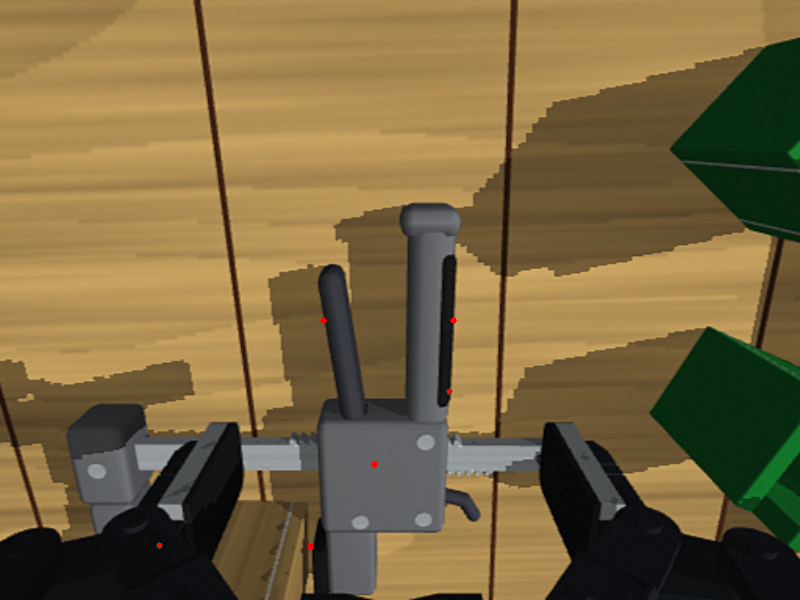

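The wrist view shows handle and trigger under the gripper with the projected faces (453,320) and (323,320) on them, and the holder standing between the jaws at the lower left. I go down to squeeze.

jog_arm --pt "-0.002 0 -0.02 0 0 0 1" --pt "0 0 -0.03 0 0 0 1" --pt "0 0 -0.03 0 0 0 1" --pt "0 0 -0.02 0 0 0 1" --pt "0 0 -0.008 0 0 0 1" --pt "0 0 0 0 0 0 1" --pt "0 0 0 0 0 0 1" --newtons 20

```text
t: 11.05
eef_pos: [0.478, -0.1789, 0.0374]
tool_rot: [0.001, 0.016, 1.0, -0.0]
contact_force: [0.0, 0.6, -0.8]
gripper_width: 1.003
grasp_force: 0.0
```

jog_arm --pt "0 0 -0.004 0 0 0 0.78" --pt "0 0 0 0 0 0 0.78" --pt "0 0 0 0 0 0 0.74"

```text
t: 11.35
eef_pos: [0.4772, -0.1786, 0.0329]
tool_rot: [0.001, 0.016, 1.0, -0.0]
contact_force: [0.8, -1.7, -0.3]
gripper_width: 0.74
grasp_force: 0.5
```

jog_arm --pt "0 0.004 0 0 0 0 0.65" --pt "0 0.004 0 0 0 0 0.55" --pt "0 0.003 0 0 0 0 0.45" --pt "0 0.003 0 0 0 0 0.35" --pt "0 0 0 0 0 0 0.3" --pt "0 0 0 0 0 0 0.3"

```text
t: 11.95
eef_pos: [0.4769, -0.164, 0.0325]
tool_rot: [0.0, 0.015, 1.0, 0.0]
contact_force: [-1.0, 0.6, 5.3]
gripper_width: 0.376
grasp_force: 20.8
```

jog_arm --pt "0 -0.003 0.001 0 0 0 0.47" --pt "0 -0.004 0.001 0 0 0 0.57" --pt "0 -0.004 0 0 0 0 0.67" --pt "0 -0.003 0 0 0 0 0.78" --pt "0 0 0 0 0 0 0.82" --pt "0 0 0 0 0 0 0.82"

```text
t: 12.55
eef_pos: [0.4766, -0.1782, 0.0342]
tool_rot: [-0.0, 0.016, 1.0, 0.0]
contact_force: [-0.2, 0.6, 0.2]
gripper_width: 0.821
grasp_force: 0.0
```

jog_arm --pt "0 0 0 0 0 0 0.74" --pt "0 0.004 0 0 0 0 0.65" --pt "0 0.004 0 0 0 0 0.55" --pt "0 0.003 0 0 0 0 0.45" --pt "0 0.003 0 0 0 0 0.35" --pt "0 0 0 0 0 0 0.3" --pt "0 0 0 0 0 0 0.3"

```text
t: 13.25
eef_pos: [0.4769, -0.1638, 0.0346]
tool_rot: [0.0, 0.015, 1.0, 0.0]
contact_force: [-0.7, 0.9, 5.8]
gripper_width: 0.372
grasp_force: 20.7
```

jog_arm --pt "0 -0.003 0 0 0 0 0.47" --pt "0 -0.004 0 0 0 0 0.57" --pt "0 -0.004 0 0 0 0 0.67" --pt "0 -0.003 0 0 0 0 0.78" --pt "0 0 0 0 0 0 0.82" --pt "0 0 0 0 0 0 0.82"

```text
t: 13.85
eef_pos: [0.4766, -0.1782, 0.0342]
tool_rot: [-0.0, 0.016, 1.0, 0.0]
contact_force: [-0.1, 0.0, 0.5]
gripper_width: 0.816
grasp_force: 0.0
```

```bash
python3 - <<'E'
from h import *
t=shot('top','top1')['img'][:,:,::-1]; s=shot('side','side1')['img'][:,:,::-1]
k=cv2.resize(t[157:232,272:347],(400,400),interpolation=cv2.INTER_CUBIC)
m=cv2.resize(s[115:195,195:275],(400,400),interpolation=cv2.INTER_CUBIC)
cv2.imwrite('pics/c3.png',np.hstack([k,m]))
E
```

```text
(no output)
```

View pics/c3.png

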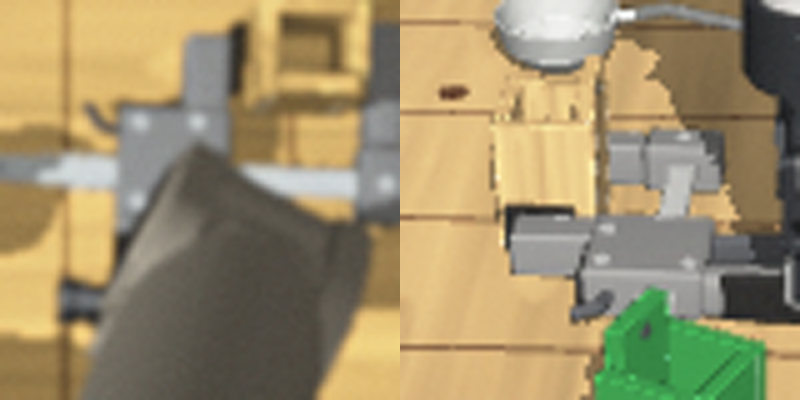

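The crops show the holder upright between the jaws with the end jaw close at about (368,80) in the left crop. The clamp is flat and has hardly moved. Next pull.

jog_arm --pt "0 0 0 0 0 0 0.74" --pt "0 0.004 0 0 0 0 0.65" --pt "0 0.003 0 0 0 0 0.55" --pt "0 0.002 0 0 0 0 0.45" --pt "0 0 0 0 0 0 0.35" --pt "0 0 0 0 0 0 0.3" --pt "0 0 0 0 0 0 0.3" --pt "0 0 0 0 0 0 0.3"

```text
t: 14.75
eef_pos: [0.4769, -0.1675, 0.0351]
tool_rot: [-0.0, 0.015, 1.0, 0.001]
contact_force: [-4.2, 5.3, 13.6]
gripper_width: 0.456
grasp_force: 18.6
```

jog_arm --pt "0 0 0.0005 0 0 0 0.3" --pt "0 0 0.0005 0 0 0 0.3" --pt "0 0 0 0 0 0 0.3" --pt "0 0 0 0 0 0 0.3"

```text
t: 15.15
eef_pos: [0.4766, -0.1679, 0.0353]
tool_rot: [-0.0, 0.015, 1.0, 0.001]
contact_force: [-0.9, 5.6, 6.5]
gripper_width: 0.452
grasp_force: 21.0
```

```bash
python3 - <<'E'
from h import *
t=shot('top','top2')['img'][:,:,::-1]; s=shot('side','side2')['img'][:,:,::-1]
k=cv2.resize(t[157:207,297:347],(400,400),interpolation=cv2.INTER_CUBIC)
m=cv2.resize(s[115:195,195:275],(400,400),interpolation=cv2.INTER_CUBIC)
cv2.imwrite('pics/c4.png',np.hstack([k,m]))
E
```

```text
(no output)
```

View pics/c4.png

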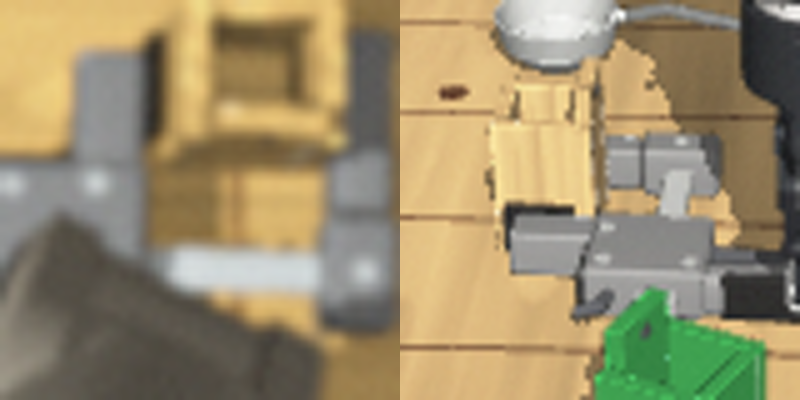

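jog_arm --pt "0 0.0005 0.0003 0 0 0 0.3" --pt "0 0.0005 0 0 0 0 0.3" --pt "0 0 0 0 0 0 0.3" --pt "0 0 0 0 0 0 0.3" --pt "0 0 0 0 0 0 0.3"

```text
t: 15.75
eef_pos: [0.4765, -0.1682, 0.0354]
tool_rot: [-0.0, 0.015, 1.0, 0.0]
contact_force: [0.1, 2.2, -1.7]
gripper_width: 0.447
grasp_force: 19.9
```

The jaws grip: the gap measures about 62 mm, the trigger stopped part way at 38 mm, and the squeeze reads 19.9 N. The holder is upright and the clamp flat, so I hand in.

```bash
python3 -c "
from h import *
o=bot.get_obs();print(o['t'],o['grasp_force'],o['gripper_width']);print(bot.hand_in())"
```

```text
15.75 19.876596685498953 0.44701609841859097
the job is handed in; nothing more can be done
None
```

The brush holder stands upright in the clamp with the jaws holding its cheeks, and I handed the job in at 15.75 s with the fingers still squeezing trigger and handle at about 20 N; no verdict came back.

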